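# Open the box with the white knob

### The job

Two wooden keepsake boxes stand shut on the desk. Lift open the lid of the one with the white knob, all the way back until it rests on its stop and stays open by itself, and leave the box with the black knob shut.

Things in the scene. Friction and masses are not known exactly. Their poses are not given: they have to be found in the camera images.
- white_box_lid (a joint): Lid angle of the box with the white knob: 0 shut, growing as it opens, stop at 1.75 rad (just past upright). Light unsprung hinge: let go below 1.4 rad the lid falls shut; near 1.5 rad it balances; beyond 1.6 rad it sinks slowly onto its stop, so bring it to 1.7 rad before letting go. The lid is a slab 125 x 174 x 12 mm, its underside 53 mm above the desk when shut.
- white_box_knob (a point): Centre of the white knob: a barrel 22 mm in diameter and 24 mm long, its axis and flat ends parallel to the hinge, on a brass stem at the middle of the lid's front edge, 27 mm ahead of it; shut, 59 mm above the desk. Axes are the lid's: y along hinge and barrel; x, when shut, level towards the hinge. Held by the flat ends, the barrel can turn between the fingers as the lid swings.
- white_box_hinge (a point): Middle of the hinge axis of that box, on its long side away from the robot, 53 mm above the desk. x points level from the box's front to its back, y along the hinge, z up. The knob starts 156 mm ahead (-x) and 6 mm above it and swings in a circle about it, up and over. The wooden box, 124 x 170 mm, is fixed to the desk.
- black_box_lid (a joint): Lid angle of the other box, which is the same but for its black knob: 0 shut.
Mind the look-alikes: they are no part of the job. What is shaped like the part that bears white_box_lid but orange is not meant.

How it is judged:
By the outcome, as a careful person would: the job done as asked, in the order asked, and still so for the second after the job is handed in, with the robot touching nothing.
It also fails if it takes over 38 s, if anything falls off the work surface, if the arm or the gripper's body presses on something with over 40 N, if the wrist force passes 120 N, or if a joint passes its speed limit or range.

### The arm

A 7-joint arm with a two-finger parallel gripper is mounted at the origin on the work surface; the furniture and walls round the work are solid. World frame = base frame: x ahead of the robot, y to its left, z up, the work surface at z = 0. Lengths are in m, angles in rad, forces in N, time in s.
With the tool pointing down it reaches from about 0.4 to 0.85 m from the base axis. Payload 4.5 kg.
Tool frame: the origin (TCP) lies midway between the tips of the shut fingers; the grasp point (between the pads) lies 19 mm behind it; z points along the fingers, y is the line along which they close (so a half turn about z gives the same grasp; the last joint's range is limited). The gripper opens to 88 mm and grips with 3 to 60 N. Pads are 18 mm wide; open, the fingers measure 123 mm over their backs; the gripper's body (75 mm by 187 mm) begins 45 mm behind the grasp point.
Start: joints at [-1.249, 0.689, -0.195, 1.565, 0.157, 0.902, -0.215], TCP at [0.177, 0.599, 0.239] pointing down, gripper open.
Joint ranges: [-3.01, 3.01], [-0.46, 2.08], [-1.47, 1.51], [0.13, 2.56], [-1, 4.14], [0.04, 2.09], [-2.66, 2.66]. Speed limits (rad/s): [2.57, 2.57, 3.14, 3.14, 3.14, 3.14, 3.14].

### API

Orientations are given as a unit quaternion [x, y, z, w].
In Python, from plant import r gives the robot as it stands. The module is installed in compiled form; this text tells all that it offers.
- The arm moves only by the tool step_arm, never from a script. Its argument "series" is a list of rows, each a list of 7 numbers: the shift along the world's x, y, z in mm, then the turn, a rotation vector about the world's x, y, z in rad, then the closure, from 0 (fully open) to 1 (shut). A call has 1 to 20 rows; each row shifts and turns the commanded pose from where the row before left it; what a row does not reach is not made up. A row lasts 1/10 s, in which the tool goes at most 50 mm and 8.59 degrees, less where a joint would pass 70% of its speed; a pose out of reach is approached as far as the arm can. A call is refused whole if a number of a shift passes 50 or a number of a turn 0.15, either way. A call with a gripper value outside its range is refused whole. The fingers move at their own pace and stop on an object; "force" is the grip in N (left out, the last holds). Time passes only in rows, so rows that do not move let the fingers close. It gives the time, the measured TCP pose, the force, the opening and the grip force at its end, in the units of the state.
- r.get_state(): the state, without advancing time (a new reading comes with each control period).
- r.snapshot(name): name is "side" or "top" or "wrist"; returns (picture, depth): 384x512x3 uint8, blue, green, red; 384x512 float32, m along the optical axis (not along the pixel's ray), 0 where there is no reading.
- r.get_calibration(name): a dict with "intrinsics" (3x3 intrinsics, pixels), "dist_coeffs" ([k1, k2, p1, p2, k3] as OpenCV has them; the pictures are not rectified), "pose" (4x4, takes a point from camera to world coordinates). Camera axes: x right, y up, looking along -z (the intrinsics and any distortion apply to the point x, -y, -z); pixel columns grow to the right and rows downward; lengths in m; the calibration is good to about 2 mm. A picture is of the moment at which its call begins: read the wrist's pose just before it. get_calibration takes no time and is no camera call; for the wrist camera it gives the pose at the moment of the call.
- r.finish_job(): hands the job in; it is judged then, once.
The state is a dict: "clock": time; "q": joint angles; "qd": joint speeds; "joint_torque": joint torques, N m; "tool_pos": TCP position; "eef_rot": TCP orientation; "contact_force": force on the tool from outside, world axes, zero at the start; "moment": the same for the moment, N m; "opening": opening from 0.0 (shut) to 1.0 (fully open); "finger_force": force on a finger pad.
Only numpy, scipy, OpenCV 4.12 (cv2) and the standard library are available. Lean on these libraries where they do the work, as an engineer would, in place of code of your own. Each camera call takes 0.05 s, during which the arm holds its last target. There are 200 camera calls.

## Working session

There is one attempt and no reset: what is moved stays moved. The work goes in short steps, Python scripts to look and compute and a tool call to move; the robot and the scene stay as the last step left them, time stands still between calls to the robot, and variables do not carry over. Pictures are saved under pics/ and viewed, at most 10 in all, crops included, and the job is handed in when it is done.

Besides the shell and the picture viewer there is one more tool, called after "Emit:" as a command line: name --pt "numbers of a row" for each row, then --argument value for the rest. step_arm: Moves the arm, as the interface text tells. Its arguments: {"type":"object","properties":{"series":{"type":"array"},"force":{"type":"number"}},"required":["series"]}

```bash
mkdir -p pics; cat > h.py <<'E'
import numpy as np, cv2
from plant import r
def snap(n,f):
    c=r.get_calibration(n); p,d=r.snapshot(n); cv2.imwrite('pics/'+f,p); np.savez('pics/'+f+'.npz',p=p,d=d,K=c["intrinsics"],D=c["dist_coeffs"],T=c["pose"]); return p,d,c
def ray(c,uv):
    K=np.array(c["intrinsics"],float);D=np.array(c["dist_coeffs"],float);T=np.array(c["pose"])
    q=cv2.undistortPoints(np.array(uv,float).reshape(-1,1,2),K,D).reshape(-1,2)
    v=np.c_[q[:,0],-q[:,1],-np.ones(len(q))]
    return T[:3,3], v@T[:3,:3].T
def onz(c,uv,z):
    o,v=ray(c,uv); return o+v*((z-o[2])/v[:,2])[:,None]
def bydepth(c,uv,d):
    o,v=ray(c,uv); return o+v*np.array([d[int(b),int(a)] for a,b in uv])[:,None]
E
python3 - <<'E'
from h import *
s=r.get_state(); print(s["clock"],s["tool_pos"],s["eef_rot"],s["contact_force"],s["opening"])
a,_,c=snap("top","top1.png"); b,_,c2=snap("side","side1.png")
print(c["pose"],c2["pose"])
E
```

```text
0.0 [0.17727998 0.59868405 0.23793827] [ 1.43347270e-01  9.89672047e-01 -8.92429218e-04 -5.60418589e-05] [-0.80071476  0.37948902 -0.31770465] 0.9981775957569708
[[ 0.02884456  0.99713678 -0.06990159  0.35825137]
 [-0.99918195  0.03074536  0.02627071  0.104637  ]
 [ 0.02834464  0.06908664  0.99720791  1.12278123]
 [ 0.          0.          0.          1.        ]] [[ 0.9410773   0.20120978 -0.27182371  0.21061363]
 [-0.33780657  0.52092555 -0.78391536 -0.58434602]
 [-0.01613152  0.82954879  0.5582012   0.55216108]
 [ 0.          0.          0.          1.        ]]
```

View pics/top1.png

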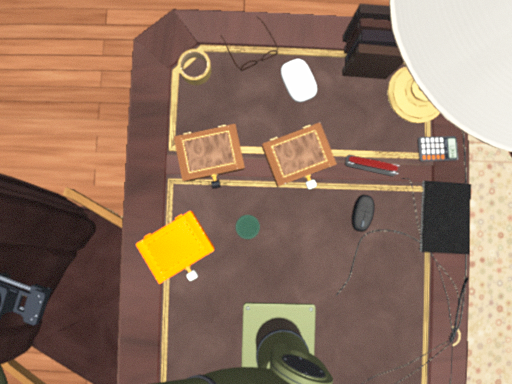

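View pics/side1.png

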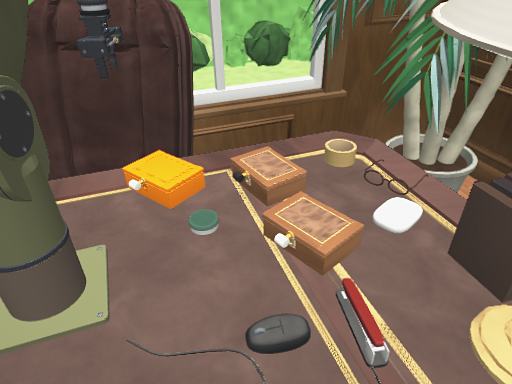

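The top view shows the wooden box with the white knob at (311,184), the black-knob box at (215,183) to its left, and an orange decoy at (192,275). The side view agrees: the white knob is at (282,240).

```bash
python3 - <<'E'
from h import *
def ld(f):
    z=np.load('pics/'+f+'.npz'); return z['p'],z['d'],dict(intrinsics=z['K'],dist_coeffs=z['D'],pose=z['T'])
p,d,c=ld('top1.png'); p2,d2,c2=ld('side1.png')
def blob(p,box,m):
    x0,y0,x1,y1=box; k=m(cv2.cvtColor(p,cv2.COLOR_BGR2HSV)[y0:y1,x0:x1].astype(int)).astype(np.uint8)
    n,l,s,ce=cv2.connectedComponentsWithStats(k); i=1+s[1:,4].argmax(); return ce[i]+[x0,y0],s[i],(l==i).astype(np.uint8)
white=lambda h:(h[...,1]<60)&(h[...,2]>150)
kt,s,_=blob(p,(298,174,325,195),white); ks,s2,_=blob(p2,(268,228,298,255),white)
print(kt,s,ks,s2)
print('knob top z.059',onz(c,[kt],.062),'side',onz(c2,[ks],.059),'depth',bydepth(c,[kt],d),bydepth(c2,[ks],d2))
o1,v1=ray(c,[kt]);o2,v2=ray(c2,[ks]);A=np.c_[v1[0],-v2[0]];t=np.linalg.lstsq(A,o2-o1,rcond=None)[0];print('tri',o1+t[0]*v1[0],o2+t[1]*v2[0])
# lid: points with depth-derived height ~ .065
uu,vv=np.meshgrid(np.arange(255,345),np.arange(115,195)); uv=np.c_[uu.ravel(),vv.ravel()]
P=bydepth(c,uv,d); m=(P[:,2]>.055)&(P[:,2]<.08)
k=np.zeros((80,90),np.uint8);k.ravel()[m]=1;k=cv2.morphologyEx(k,cv2.MORPH_OPEN,np.ones((7,7),np.uint8))
Q=P[k.ravel()>0]; print(len(Q),np.median(Q[:,2]))
X=onz(c,uv[k.ravel()>0],.065)
rc=cv2.minAreaRect(X[:,:2].astype(np.float32)*1000);print(rc);print(cv2.boxPoints(rc))
print('mean',X.mean(0))
E
```

```text
[310.98850575 184.03448276] [ 8  5 11 11 87] [281.49342105 239.90131579] [  6   5  16  15 152]
knob top z.059 [[ 0.44370624 -0.07365492  0.062     ]] side [[ 0.44184399 -0.0733047   0.059     ]] depth [[ 0.44304801 -0.0722816   0.07017085]] [[ 0.43886311 -0.07989272  0.06535751]]
tri [ 0.44391669 -0.074094    0.05938763] [ 0.44179621 -0.07341029  0.05910189]
2816 0.06623986915326519
((509.45477294921875, -45.457244873046875), (164.0949249267578, 175.8144989013672), 21.858936309814453)
[[ 400.5764       5.5816345]
 [ 466.0361    -157.59239  ]
 [ 618.3331     -96.496124 ]
 [ 552.8734      66.6779   ]]
mean [ 0.52476016 -0.03857035  0.065     ]
```

```bash
python3 - <<'E'
from h import *
z=np.load('pics/top1.png.npz');d=z['d'];c=dict(intrinsics=z['K'],dist_coeffs=z['D'],pose=z['T'])
uu,vv=np.meshgrid(np.arange(255,345),np.arange(115,195)); uv=np.c_[uu.ravel(),vv.ravel()]
P=bydepth(c,uv,d); k=((P[:,2]>.055)&(P[:,2]<.08)).astype(np.uint8).reshape(80,90)
k=cv2.morphologyEx(k,cv2.MORPH_OPEN,np.ones((17,17),np.uint8))
n,l,s,ce=cv2.connectedComponentsWithStats(k);print(s)
k=l==1+s[1:,4].argmax()
X=onz(c,uv[k.ravel()],.065)[:,:2]
rc=cv2.minAreaRect(X.astype(np.float32)*1000);print(rc,X.mean(0))
m,e=cv2.PCACompute(X,mean=None);print(np.degrees(np.arctan2(e[0][1],e[0][0])))
E
```

```text
[[   0    0   90   80 5924]
 [  32   20   17   17  289]
 [  19   38   42   28  987]]
((490.4983215332031, -27.006980895996094), (74.69387817382812, 114.17772674560547), 1.995400309562683) [ 0.49092086 -0.02760457]
108.36995598375469
```

Emit:
step_arm --pt "25 -30 0 0 0 -0.12 0" --pt "25 -30 0 0 0 -0.12 0" --pt "25 -30 0 0 0 -0.12 0" --pt "25 -30 0 0 0 -0.12 0" --pt "25 -30 0 0 0 -0.12 0" --pt "25 -30 0 0 0 -0.12 0" --pt "25 -30 0 0 0 -0.12 0" --pt "25 -30 0 0 0 -0.12 0" --pt "25 -30 0 0 0 -0.12 0" --pt "25 -30 0 0 0 -0.12 0"

```text
clock: 1.1
tool_pos: [0.428, 0.298, 0.2386]
eef_rot: [0.679, 0.734, -0.0, -0.0]
contact_force: [0.8, 1.8, 0.7]
opening: 0.998
finger_force: 0.0
```

```bash
python3 -c "
from plant import r
s=r.get_state();print(s['q'].round(3) if hasattr(s['q'],'round') else s['q'],s['tool_pos'],s['eef_rot'],s['clock'])"
```

```text
[-0.765  0.555  0.109  1.885 -0.089  0.706 -0.526] [0.42797926 0.29795406 0.23857882] [ 6.78875884e-01  7.34253012e-01 -2.06035619e-04 -7.85969112e-05] 1.1
```

Emit:
step_arm --pt "1 -37 0 0 0 -0.124 0" --pt "1 -37 0 0 0 -0.124 0" --pt "1 -37 0 0 0 -0.124 0" --pt "1 -37 0 0 0 -0.124 0" --pt "1 -37 0 0 0 -0.124 0" --pt "1 -37 0 0 0 -0.124 0" --pt "1 -37 0 0 0 -0.124 0" --pt "1 -37 0 0 0 -0.124 0" --pt "1 -37 0 0 0 -0.124 0" --pt "1 -37 0 0 0 -0.124 0" --pt "0 0 0 0 0 0 0" --pt "0 0 0 0 0 0 0"

```text
clock: 2.3
tool_pos: [0.4371, -0.0711, 0.2386]
eef_rot: [0.979, 0.205, -0.0, -0.0]
contact_force: [0.2, 1.1, 0.0]
opening: 1.005
finger_force: 0.0
```

```bash
python3 -c "
from h import *
s=r.get_state();print(s['q'],s['tool_pos'],s['eef_rot'],s['clock'])
p,d,c=snap('wrist','w1.png');print(c['pose'])"
```

```text
[-0.21692681  0.49292834  0.41671731  2.10863487 -0.34352203  0.60483245
 -0.7167273 ] [ 0.43711722 -0.07105393  0.23858231] [ 9.78764499e-01  2.04987727e-01 -2.78870544e-04 -9.44104615e-05] 2.3
[[ 4.00492500e-01  8.80359574e-01  2.54111744e-01  5.02717854e-01]
 [-9.16299662e-01  3.84532797e-01  1.11935059e-01 -4.14030514e-02]
 [ 8.28801068e-04 -2.77671657e-01  9.60675681e-01  3.85090636e-01]
 [ 0.00000000e+00  0.00000000e+00  0.00000000e+00  1.00000000e+00]]
```

View pics/w1.png

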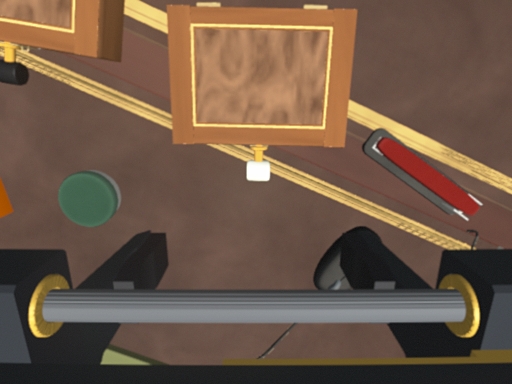

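The wrist view shows the white-knob box: knob at (258,171), lid corners near (168,7), (356,10), (345,147) and (174,144). The black-knob box is at the upper left.

```bash
python3 - <<'E'
from h import *
z=np.load('pics/w1.png.npz');d=z['d'];p=z['p'];c=dict(intrinsics=z['K'],dist_coeffs=z['D'],pose=z['T'])
C=onz(c,[(168,7),(356,10),(345,147),(174,144)],.065)[:,:2]
print(C.round(4), [np.linalg.norm(C[i]-C[(i+1)%4]).round(4) for i in range(4)])
for a,b in((0,1),(3,2),(3,0),(2,1)): v=C[b]-C[a];print(np.degrees(np.arctan2(v[1],v[0])).round(2))
h=cv2.cvtColor(p,cv2.COLOR_BGR2HSV)[155:190,240:280].astype(int)
m=((h[...,1]<50)&(h[...,2]>150)).astype(np.uint8);n,l,s,ce=cv2.connectedComponentsWithStats(m);i=1+s[1:,4].argmax()
k=ce[i]+[240,155];print(k,s[i],onz(c,[k],.063))
u=C.mean(0)-onz(c,[k],.063)[0,:2];print(np.linalg.norm(u),np.degrees(np.arctan2(u[1],u[0])))
E
```

```text
[[ 0.5484  0.0631]
 [ 0.6148 -0.0945]
 [ 0.5001 -0.1439]
 [ 0.4336  0.0159]] [np.float64(0.171), np.float64(0.1249), np.float64(0.1731), np.float64(0.1242)]
-67.17
-67.39
22.35
23.34
[257.60991379 170.60991379] [  6   5  24  21 464] [[ 0.44188598 -0.07280155  0.063     ]]
0.08867313206780393 21.812486981331617
```

Emit:
step_arm --pt "5 -2 -40 0 0 -0.018 0.3" --pt "0 0 -40 0 0 0 0.4" --pt "0 0 -40 0 0 0 0.4" --pt "0 0 -40 0 0 0 0.4" --pt "0 0 -25 0 0 0 0.4" --pt "0 0 -13 0 0 0 0.4" --pt "0 0 0 0 0 0 0.4" --pt "0 0 0 0 0 0 1" --pt "0 0 0 0 0 0 1" --pt "0 0 0 0 0 0 1" --pt "0 0 0 0 0 0 1" --pt "0 0 0 0 0 0 1" --pt "0 0 0 0 0 0 1" --force 20

```text
clock: 3.65
tool_pos: [0.4432, -0.0731, 0.0414]
eef_rot: [0.981, 0.196, 0.001, 0.001]
contact_force: [1.0, -1.4, 5.7]
opening: 0.269
finger_force: 20.0
```

```bash
python3 - <<'E'
from h import *
s=r.get_state();print(s['tool_pos'],s['contact_force'],s['opening'],s['finger_force'],s['clock'])
snap('wrist','w2.png')
# knob path increments for hinge yaw 22.6 deg
ux,uy=np.cos(np.radians(22.6)),np.sin(np.radians(22.6))
th=np.linspace(0,1.72,31)+.038
pos=np.c_[-.156*np.cos(th)*ux,-.156*np.cos(th)*uy,.156*np.sin(th)]*1000
print((np.diff(pos.round(0),axis=0)).astype(int).tolist())
E
```

```text
[ 0.44316559 -0.07306273  0.04139743] [ 1.02444223 -1.36445188  5.67582569] 0.2686884888621569 19.998901588842273 3.65
[[1, 0, 9], [1, 1, 9], [1, 0, 9], [2, 1, 8], [3, 1, 9], [2, 1, 8], [4, 2, 8], [3, 1, 8], [5, 2, 8], [4, 2, 8], [5, 2, 7], [5, 2, 7], [6, 3, 6], [6, 2, 6], [6, 3, 6], [7, 2, 5], [7, 3, 5], [7, 3, 5], [7, 3, 4], [8, 3, 4], [7, 4, 3], [8, 3, 2], [8, 3, 2], [9, 4, 2], [8, 3, 1], [8, 3, 1], [8, 4, 0], [8, 3, 0], [9, 4, -1], [8, 3, -2]]
```

View pics/w2.png

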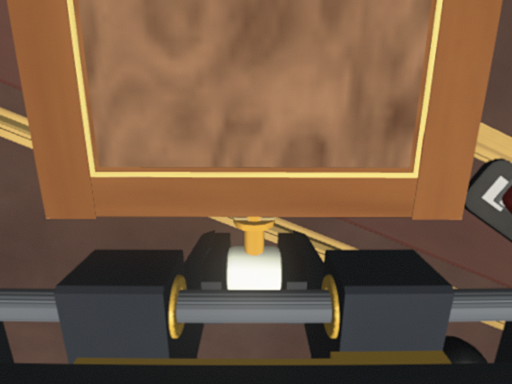

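The knob (255,265) is held squarely between the pads, and the opening of 23.7 mm matches the 24 mm barrel. I'll lift it along the arc.

Emit:
step_arm --pt "1 0 9 0 0 0 1" --pt "1 1 9 0 0 0 1" --pt "1 0 9 0 0 0 1" --pt "2 1 8 0 0 0 1" --pt "3 1 9 0 0 0 1" --pt "2 1 8 0 0 0 1" --pt "4 2 8 0 0 0 1" --pt "3 1 8 0 0 0 1" --pt "5 2 8 0 0 0 1" --pt "4 2 8 0 0 0 1" --pt "0 0 0 0 0 0 1"

```text
clock: 4.8
tool_pos: [0.4687, -0.0624, 0.126]
eef_rot: [0.981, 0.196, 0.0, 0.001]
contact_force: [0.2, -5.4, 0.1]
opening: 0.268
finger_force: 20.0
```

Emit:
step_arm --pt "5 2 7 0 0 0 1" --pt "5 2 7 0 0 0 1" --pt "6 3 6 0 0 0 1" --pt "6 2 6 0 0 0 1" --pt "6 3 6 0 0 0 1" --pt "7 2 5 0 0 0 1" --pt "7 3 5 0 0 0 1" --pt "7 3 5 0 0 0 1" --pt "7 3 4 0 0 0 1" --pt "8 3 4 0 0 0 1" --pt "0 0 0 0 0 0 1"

```text
clock: 5.9
tool_pos: [0.5335, -0.0356, 0.1807]
eef_rot: [0.98, 0.197, 0.001, 0.0]
contact_force: [-0.1, -4.2, 3.0]
opening: 0.274
finger_force: 20.0
```

```bash
python3 -c "
from h import *
p,d,c=snap('side','s2.png')"
```

```text
(no output)
```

View pics/s2.png

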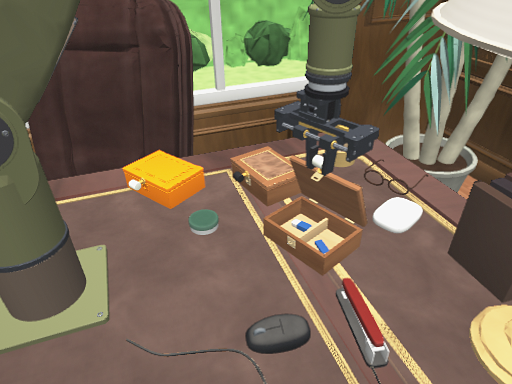

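The lid is following the gripper at about 65°, with the knob at (318,160) still between the fingers. The black-knob box is shut.

Emit:
step_arm --pt "7 4 3 0 0 0 1" --pt "8 3 2 0 0 0 1" --pt "8 3 2 0 0 0 1" --pt "9 4 2 0 0 0 1" --pt "8 3 1 0 0 0 1" --pt "8 3 1 0 0 0 1" --pt "8 4 0 0 0 0 1" --pt "8 3 0 0 0 0 1" --pt "9 4 -1 0 0 0 1" --pt "8 3 -2 0 0 0 1" --pt "0 0 0 0 0 0 1" --pt "0 0 0 0 0 0 1"

```text
clock: 7.15
tool_pos: [0.6137, -0.0024, 0.1876]
eef_rot: [0.981, 0.196, 0.0, 0.001]
contact_force: [2.2, -5.2, 1.7]
opening: 0.268
finger_force: 20.0
```

```bash
python3 -c "
from h import *
p,d,c=snap('side','s3.png')
cv2.imwrite('pics/s3c.png',cv2.resize(p[100:300,200:440],None,fx=2.5,fy=2.5))"
```

```text
(no output)
```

View pics/s3c.png

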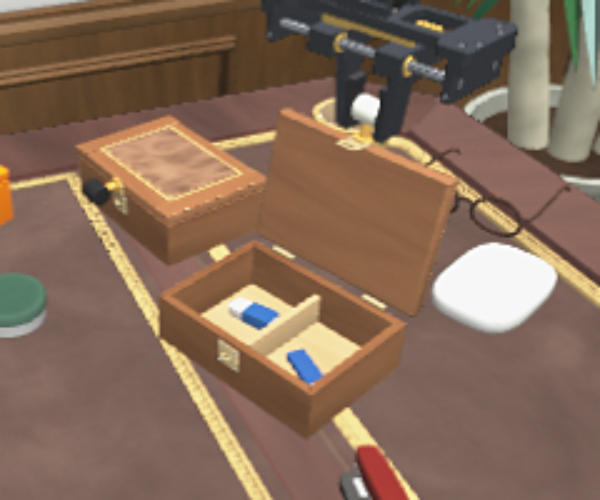

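The lid is just past upright, with the knob still in the fingers. By the arc travelled it is at about 1.72 rad. I'll nudge it slightly further, release it and back straight up.

Emit:
step_arm --pt "3 1 -1 0 0 0 1" --pt "0 0 0 0 0 0 1" --pt "0 0 0 0 0 0 0.5" --pt "0 0 0 0 0 0 0.5" --pt "0 0 0 0 0 0 0.5" --pt "0 0 0 0 0 0 0.5" --pt "0 0 5 0 0 0 0.5" --pt "0 0 10 0 0 0 0.5" --pt "0 0 20 0 0 0 0.5" --pt "0 0 30 0 0 0 0.5" --pt "0 0 30 0 0 0 0.5" --pt "0 0 0 0 0 0 0.5" --pt "0 0 0 0 0 0 0.5" --pt "0 0 0 0 0 0 0.5" --pt "0 0 0 0 0 0 0.5" --pt "0 0 0 0 0 0 0.5" --pt "0 0 0 0 0 0 0.5"

```text
clock: 8.9
tool_pos: [0.6161, -0.0007, 0.2812]
eef_rot: [0.98, 0.197, -0.001, -0.0]
contact_force: [1.2, 0.0, -0.3]
opening: 0.5
finger_force: 0.0
```

```bash
python3 -c "
from h import *
p,d,c=snap('side','s4.png')
cv2.imwrite('pics/s4c.png',cv2.resize(p[100:300,200:440],None,fx=2.5,fy=2.5))"
```

```text
(no output)
```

View pics/s4c.png

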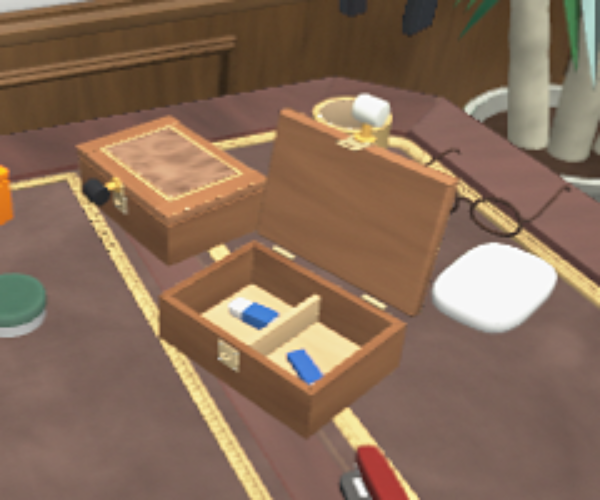

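The lid stands open by itself with the gripper clear above it, and the black-knob box is shut. I'll wait another second so it settles on the stop, confirm it isn't moving, and hand in.

Emit:
step_arm --pt "0 0 0 0 0 0 0.5" --pt "0 0 0 0 0 0 0.5" --pt "0 0 0 0 0 0 0.5" --pt "0 0 0 0 0 0 0.5" --pt "0 0 0 0 0 0 0.5" --pt "0 0 0 0 0 0 0.5" --pt "0 0 0 0 0 0 0.5" --pt "0 0 0 0 0 0 0.5" --pt "0 0 0 0 0 0 0.5" --pt "0 0 0 0 0 0 0.5"

```text
clock: 9.95
tool_pos: [0.6164, -0.0007, 0.2817]
eef_rot: [0.98, 0.197, 0.0, 0.0]
contact_force: [0.3, -0.3, -0.0]
opening: 0.503
finger_force: 0.0
```

```bash
python3 -c "
from h import *
a=cv2.imread('pics/s4.png'); p,d,c=snap('side','s5.png')
m=cv2.absdiff(a,p)[130:240,270:400].max(); print(m)
if m<40: print(r.finish_job())"
```

```text
31
the job is handed in; nothing more can be done
None
```

The white-knob box's lid is open past upright (about 1.72–1.74 rad by the arm's travel) and stayed open by itself for over a second; the black-knob box is still shut, and I handed the job in at about 10 s with the robot touching nothing.

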